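Load the glaze-test setter, scan the batch tag and start the kiln

TASK

Drop every glaze test button that is on the ware board into a pocket of its own in the firing setter, standing upright and fully down, white clay in the row with the white stripe and red clay in the row with the red-brown stripe. When all are in, pick up the bar-code wand, aim its beam squarely at the middle of the batch tag from about 10 cm away, hold it steady there for a second and lay the wand back flat on its blue mat, lengthwise; after that, press the kiln's green start button all the way down. Leave the cups and the bowl standing where they are.

Things in the scene. Friction and masses are not known exactly. Their poses are not given: they have to be found in the camera images.
- white0: glaze test button of white clay with a grey-blue dot on its top: a solid upright cylinder, diameter 34 mm, 30 mm tall, about 45 g; may be absent. Starts standing on the wooden ware board. Origin at the centre of its underside, z up its axis
- white1: glaze test button of white clay with a grey-blue dot on its top: a solid upright cylinder, diameter 34 mm, 30 mm tall, about 45 g; may be absent. Starts standing on the wooden ware board. Origin at the centre of its underside, z up its axis
- white2: glaze test button of white clay with a grey-blue dot on its top: a solid upright cylinder, diameter 34 mm, 30 mm tall, about 45 g; may be absent. Starts standing on the wooden ware board. Origin at the centre of its underside, z up its axis
- white3: glaze test button of white clay with a grey-blue dot on its top: a solid upright cylinder, diameter 34 mm, 30 mm tall, about 45 g; may be absent. Starts standing on the wooden ware board. Origin at the centre of its underside, z up its axis
- red0: glaze test button of terracotta-red clay with a dark brown dot on its top: a solid upright cylinder, diameter 34 mm, 30 mm tall, about 45 g; may be absent. Starts standing on the wooden ware board. Origin at the centre of its underside, z up its axis
- red1: glaze test button of terracotta-red clay with a dark brown dot on its top: a solid upright cylinder, diameter 34 mm, 30 mm tall, about 45 g; may be absent. Starts standing on the wooden ware board. Origin at the centre of its underside, z up its axis
- red2: glaze test button of terracotta-red clay with a dark brown dot on its top: a solid upright cylinder, diameter 34 mm, 30 mm tall, about 45 g; may be absent. Starts standing on the wooden ware board. Origin at the centre of its underside, z up its axis
- red3: glaze test button of terracotta-red clay with a dark brown dot on its top: a solid upright cylinder, diameter 34 mm, 30 mm tall, about 45 g; may be absent. Starts standing on the wooden ware board. Origin at the centre of its underside, z up its axis
- setter: firing setter: fixed buff ceramic plate 235 x 160 x 20 mm (x, y, z), eight round pockets at x = -82.5, -27.5, 27.5, 82.5 mm: the row at y = +40 mm for white clay, at y = -40 mm for red. White stripe along its +y edge, red-brown stripe along its -y edge. Pockets 39 mm wide, 12 mm deep, floors 8 mm above the underside; a seated button stands out 18 mm. Origin: centre of underside
- board: the fixed wooden ware board that the buttons start on, 320 x 240 x 12 mm; origin at the centre of its underside
- scanner: loose bar-code wand, yellow, black slanted nose and end cap; 28 mm wide (nose 34), 32 mm high (nose 43), x from -78 to +81 mm, flat underside, about 140 g, centre of mass near x = +5 mm. Origin: underside, mid-handle; +x towards the nose. Reads by itself: the beam leaves the red window in the nose forward (+x) and 45 degrees down (-z)
- scanner_window (a point): centre of the wand's red window, at (70.6, 0, 10.9) mm in the wand's frame
- scanner_spot (a point): point on the wand's beam 100 mm ahead of the window, its best reading distance; at (141.3, 0, -59.8) mm in the wand's frame
- rest: the wand's resting mat, fixed, flat blue plastic 200 x 90 x 4 mm, long along its x; origin at the centre of its underside
- tag: batch tag: white label 46 x 66 mm with black bars on a fixed pink plate 64 x 84 mm (x, y) leaning back 45 degrees on a low dark stand, facing up and towards the robot side. Origin: centre of the label, 60 mm above the table; z is its outward normal (45 degrees up), y horizontal, x up the slope
- start_top (a point): centre of the top of the green start button, 32 mm wide, on the grey kiln controller box (100 x 80 x 40 mm, fixed); pressed straight down
- start (a joint): travel of the green start button: 0 m released, 0.006 m fully down (takes 5 N); it springs back
- cup_a: pale unfired cup, rim 70 mm wide, 75 mm tall; bystander, not to be disturbed; origin at the centre of its underside
- cup_b: pale unfired cup, rim 64 mm wide, 85 mm tall; bystander, not to be disturbed; origin at the centre of its underside
- bowl: small terracotta bowl, rim 90 mm wide, 40 mm tall; bystander, not to be disturbed; origin at the centre of its underside
Things that resemble listed ones, but are neither listed nor needed, are in the scene too. There is more than one size of the scanner; the one meant has the size given above.

How it is judged:
On the way, in this order (a step that is already met when the one before it is completed fails the run):
1. every button present is down in a pocket of its own colour's row (y of white0 in the frame of setter between 0.034 and 0.046 m and (x of white0 in the frame of setter between -0.0885 and -0.0765 m or x of white0 in the frame of setter between -0.0335 and -0.0215 m or x of white0 in the frame of setter between 0.0215 and 0.0335 m or x of white0 in the frame of setter between 0.0765 and 0.0885 m) and z of each of white0, white1, white2, white3, red0, red1, red2, red3 in the frame of setter below 0.012 m and angle between each of white0, white1, white2, white3, red0, red1, red2, red3's own z axis and vertical below 0.15 rad and linear speed of each of white0, white1, white2, white3, red0, red1, red2, red3 below 0.02 m/s and y of white1 in the frame of setter between 0.034 and 0.046 m and (x of white1 in the frame of setter between -0.0885 and -0.0765 m or x of white1 in the frame of setter between -0.0335 and -0.0215 m or x of white1 in the frame of setter between 0.0215 and 0.0335 m or x of white1 in the frame of setter between 0.0765 and 0.0885 m) and y of white2 in the frame of setter between 0.034 and 0.046 m and (x of white2 in the frame of setter between -0.0885 and -0.0765 m or x of white2 in the frame of setter between -0.0335 and -0.0215 m or x of white2 in the frame of setter between 0.0215 and 0.0335 m or x of white2 in the frame of setter between 0.0765 and 0.0885 m) and y of white3 in the frame of setter between 0.034 and 0.046 m and (x of white3 in the frame of setter between -0.0885 and -0.0765 m or x of white3 in the frame of setter between -0.0335 and -0.0215 m or x of white3 in the frame of setter between 0.0215 and 0.0335 m or x of white3 in the frame of setter between 0.0765 and 0.0885 m) and y of red0 in the frame of setter between -0.046 and -0.034 m and (x of red0 in the frame of setter between -0.0885 and -0.0765 m or x of red0 in the frame of setter between -0.0335 and -0.0215 m or x of red0 in the frame of setter between 0.0215 and 0.0335 m or x of red0 in the frame of setter between 0.0765 and 0.0885 m) and y of red1 in the frame of setter between -0.046 and -0.034 m and (x of red1 in the frame of setter between -0.0885 and -0.0765 m or x of red1 in the frame of setter between -0.0335 and -0.0215 m or x of red1 in the frame of setter between 0.0215 and 0.0335 m or x of red1 in the frame of setter between 0.0765 and 0.0885 m) and y of red2 in the frame of setter between -0.046 and -0.034 m and (x of red2 in the frame of setter between -0.0885 and -0.0765 m or x of red2 in the frame of setter between -0.0335 and -0.0215 m or x of red2 in the frame of setter between 0.0215 and 0.0335 m or x of red2 in the frame of setter between 0.0765 and 0.0885 m) and y of red3 in the frame of setter between -0.046 and -0.034 m and (x of red3 in the frame of setter between -0.0885 and -0.0765 m or x of red3 in the frame of setter between -0.0335 and -0.0215 m or x of red3 in the frame of setter between 0.0215 and 0.0335 m or x of red3 in the frame of setter between 0.0765 and 0.0885 m)), for 0.2 s.
2. the wand is aimed at the tag, about 10 cm away and square to it, and held steady (distance between scanner_spot and tag below 0.025 m and linear speed of scanner below 0.03 m/s and x of scanner_window in the frame of tag between -0.04 and 0.04 m and y of scanner_window in the frame of tag between -0.04 and 0.04 m), for 0.8 s.
3. the wand is laid back on its mat and let go (x of scanner in the frame of rest between -0.035 and 0.035 m and y of scanner in the frame of rest between -0.025 and 0.025 m and z of scanner in the frame of rest below 0.01 m and angle between scanner's own z axis and vertical below 0.15 rad and angle between the x axis of scanner and the x axis of rest, either way round below 0.35 rad and linear speed of scanner below 0.02 m/s and contact force between scanner and the fingers below 0.1 N), for 0.2 s.
4. the green start button is pressed down (value of joint start above 0.004 m), for 0.05 s.
At the end, for the whole second after the job is handed in: Every button present is upright and down in a pocket of its colour's row (within 6 mm of its middle, underside under 12 mm above the setter's), at rest; the wand lies flat on its mat, within 35 mm lengthwise, 25 mm sideways and 0.35 rad of its middle and length, let go and at rest (all of step 1 and all of step 3); the robot touches nothing.
It fails at once if a cup or the bowl was knocked over or shifted more than 3 cm (distance of any of cup_a, cup_b, bowl from where it was at the start of the episode above 0.03 m or angle between any of cup_a, cup_b, bowl's own z axis and vertical above 0.5 rad).
Of white0, white1, white2, white3, red0, red1, red2, red3 only 6 to 8 are there at a start; the rules pass over those that are not, and their reading is None.
At some moment in a run one of white0, white1, white2, white3, red0, red1, red2, red3 may be knocked a few centimetres aside while the robot is not near it.
It also fails if it takes over 210 s, if anything falls off the work surface, if the arm or the gripper's body presses on something with over 40 N, if the wrist force passes 120 N, or if a joint passes its speed limit or range.

ROBOT

A 7-joint arm with a two-finger parallel gripper is mounted at the origin on the work surface. World frame = base frame: x ahead of the robot, y to its left, z up, the work surface at z = 0. Lengths are in m, angles in rad, forces in N, time in s.
With the tool pointing down it reaches from about 0.425 to 0.875 m from the base axis. Payload 4.7 kg.
Tool frame: the origin (TCP) lies on the centre line of the jaws, within the pads' length; the fingertips stand 25 mm ahead of it and the grasp point (between the pads) lies 6 mm ahead of it (ctrl.tips_ahead is the distance from the TCP to the fingertips, in m); z points along the fingers, y is the line along which they close (so a half turn about z gives the same grasp; the last joint's range is limited). The gripper opens to 85 mm and grips with 20 to 120 N. Pads are 22 mm wide; open, the fingers measure 114 mm over their backs; the gripper's body (76 mm by 85 mm) begins 54 mm behind the grasp point. The pads swing forward as they close: fully open they stand 13 mm farther back than shut.
Start: joints at [-1.231, 0.321, -0.07, 1.45, 0.023, 1.371, -0.057], TCP at [0.208, 0.616, 0.256] pointing down, gripper open.
Joint ranges: [-2.86, 2.86], [-0.3, 2.09], [-1.38, 1.24], [0.06, 2.45], [-1.56, 4.7], [0.09, 2.05], [-2.69, 2.69]. Speed limits (rad/s): [2.57, 2.57, 3.14, 3.14, 3.14, 3.14, 3.14].

INTERFACE

Orientations are given as a rotation vector (axis times angle).
In Python, from cell import ctrl, kin, viewer, telemetry gives the robot as it stands. The module is installed in compiled form; this text tells all that it offers. Calls block until the motion is done:
- ctrl.reach(position, orientation): joint-space move of the TCP to a pose.
- ctrl.move_linear(position, rotation=None, speed=0.15): straight line of the TCP; rotation=None keeps the orientation; speed is the mean speed in m/s.
- ctrl.goto_joints(angles): joint-space move.
- ctrl.gripper_to(opening, strength=None): finger opening in m; strength is the grip in N (None keeps the last); returns when the fingers have stopped.
- ctrl.sleep(seconds).
- kin.ik(position, orientation): joint angles nearest the present ones, or None.
- viewer.grab_frame(name): name is "scene" or "top" or "wrist"; returns a dict with "image" (480x640x3 uint8, blue, green, red), "depth" (480x640 float32, m along the optical axis (not along the pixel's ray), 0 where there is no reading), "intrinsics" (3x3 intrinsics, pixels), "k1" (the pictures are not rectified: a ray, as slopes to the right and down, at radius r is drawn at 1 + k1 r^2 times it, then the intrinsics apply), "xyz" and "rotation" of the camera in the world. Camera axes: x right, y down, z forward; pixel columns grow to the right and rows downward; lengths in m; the calibration is good to about 2 mm. A picture is of the moment at which its call begins.
A pose or a line that the arm cannot do raises ctrl.PlanningError and nothing moves.
- ctrl.job_done(): hands the job in; it is judged then, once.
Readings, each from a call of its own:
- telemetry.read_time(): time.
- telemetry.read_joint_positions(): joint angles.
- telemetry.read_joint_velocities(): joint speeds.
- telemetry.read_joint_efforts(): joint torques, N m.
- telemetry.read_ee_pos(): TCP position.
- telemetry.read_eef_rot(): TCP orientation.
- telemetry.read_contact_force(): force on the tool from outside, world axes, zero at the start.
- telemetry.read_moment(): the same for the moment, N m.
- telemetry.read_finger_gap(): finger opening in m.
- telemetry.read_finger_force(): force on a finger pad.
Only numpy, scipy, OpenCV 4.12 (cv2) and the standard library are available. Lean on these libraries where they do the work, as an engineer would, in place of code of your own. Each camera call takes 0.05 s, during which the arm holds its last target. There are 200 camera calls.

## Working session

There is one attempt and no reset: what is moved stays moved. The work goes in short steps, each a Python script; the robot and the scene stay as the last script left them, time stands still between calls to the robot, and variables do not carry over. Pictures are saved under pics/ and viewed, at most 14 in all, crops included, and the job is handed in when it is done.

```bash
mkdir -p pics
cat > h.py <<'E'
import numpy as np, cv2
from cell import ctrl, kin, viewer, telemetry
def grab(n):
    f=viewer.grab_frame(n); f['K']=np.array(f['intrinsics']); f['p']=np.array(f['xyz']); f['R']=np.array(f['rotation']); return f
def rays(f,uv):
    K=f['K']; k=f['k1']; uv=np.atleast_2d(np.asarray(uv,float))
    d=cv2.undistortPoints(uv.reshape(-1,1,2),K,np.array([k,0,0,0,0.])).reshape(-1,2)
    return np.c_[d,np.ones(len(d))]@f['R'].T
def onplane(f,uv,z):
    r=rays(f,uv); return f['p']+r*((z-f['p'][2])/r[:,2])[:,None]
def proj(f,P):
    c=(np.atleast_2d(P)-f['p'])@f['R']; s=c[:,:2]/c[:,2:]; s=s*(1+f['k1']*(s**2).sum(1,keepdims=True))
    return s@f['K'][:2,:2].T+f['K'][:2,2]
def cloud(f):
    h,w=f['depth'].shape; v,u=np.mgrid[:h,:w]
    K=f['K']; d=cv2.undistortPoints(np.c_[u.ravel(),v.ravel()].astype(float).reshape(-1,1,2),K,np.array([f['k1'],0,0,0,0.])).reshape(-1,2)
    P=(np.c_[d,np.ones(len(d))]*f['depth'].reshape(-1,1))@f['R'].T+f['p']
    return P.reshape(h,w,3)
E
python3 - <<'E'
from h import *
for n in ('scene','top','wrist'):
    f=grab(n); cv2.imwrite(f'pics/{n}0.png',f['image']); print(n,f['K'].tolist(),f['k1'],f['p'],f['R'].round(3).tolist())
print(telemetry.read_time(),telemetry.read_eef_rot())
E
```

```text
scene [[590.8035127168648, 0.0, 322.63000105725666], [0.0, 590.8035127168648, 238.50350904185177], [0.0, 0.0, 1.0]] -0.1944252938519207 [1.1063157  0.73859957 1.21146702] [-0.874, -2.625, 0.975]
top [[485.5460535097233, 0.0, 324.1436175380013], [0.0, 485.5460535097233, 229.93394593598748], [0.0, 0.0, 1.0]] -0.031744068547307366 [ 0.42480581 -0.07096788  1.01760198] [-2.197, 2.172, -0.088]
wrist [[412.86624229883944, 0.0, 322.80283118357573], [0.0, 412.86624229883944, 246.04406645637542], [0.0, 0.0, 1.0]] -0.04950502290047344 [0.12777915 0.64219179 0.37272244] [2.32, 1.668, 0.278]
0.15 [-5.09334499e-01 -3.09983762e+00  2.33458542e-03]
```

View pics/top0.png

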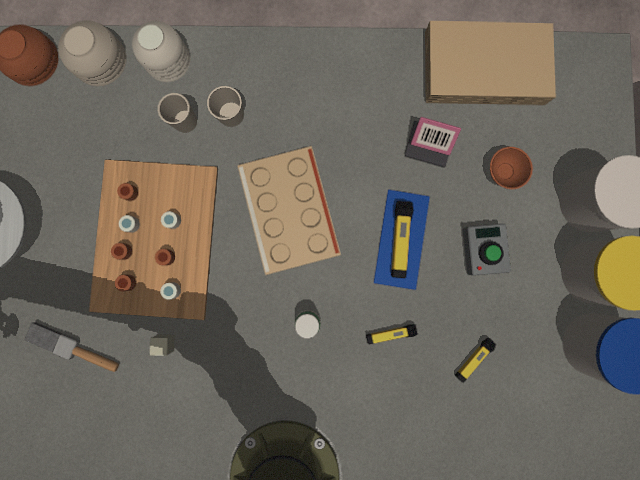

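View pics/scene0.png

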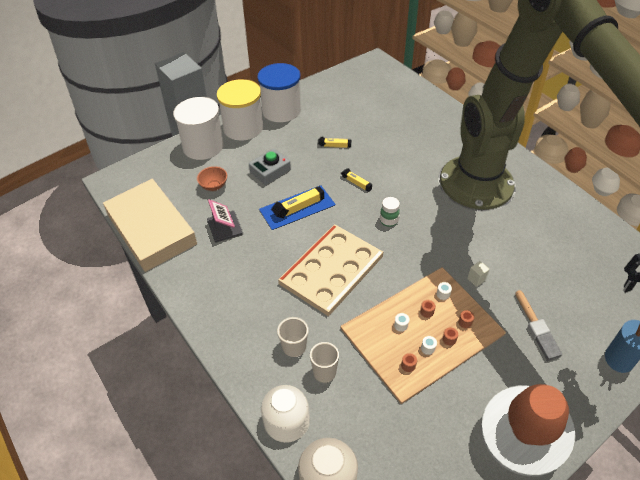

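The top view shows 7 buttons on the board. The whites are at (128,222), (169,219) and (169,291), and the reds at (127,190), (121,250), (165,256) and (124,283). The setter is at about (289,210) with its white stripe on the left, the wand on its mat at (402,238), the tag at (436,135), and the start button at (493,253). The cups are at (174,108) and (225,103), and the bowl at (511,167). The scene view shows the same 7 buttons and two smaller decoy wands.

```bash
sed -i "s/f\['R'\]=np.array(f\['rotation'\])/f['R']=cv2.Rodrigues(np.array(f['rotation']))[0]/" h.py
cat >> h.py <<'E'
def blobs(m,amin,amax):
    n,l,s,c=cv2.connectedComponentsWithStats(m.astype(np.uint8)); return [(c[i],s[i,4],l==i) for i in range(1,n) if amin<=s[i,4]<=amax]
E
python3 - <<'E'
from h import *
f=grab('top'); im=f['image']; P=cloud(f); hsv=cv2.cvtColor(im,cv2.COLOR_BGR2HSV)
print('table z', np.median(P[350:420,350:380,2]), 'base',proj(f,[[0,0,0]]))
# raised button tops over board via depth
Z=P[...,2]
m=(Z>0.030)&(Z<0.055); m[:, :100]=0; m[:,205:]=0; m[:170]=0; m[310:]=0
for c,a,l in blobs(m,60,600):
    (cx,cy),r=cv2.minEnclosingCircle(np.argwhere(l)[:,::-1].astype(np.float32)); p=onplane(f,c,.042)[0]
    print('btn',c.round(1),a,round(r,1),p.round(4),'z',np.median(Z[l]).round(4),'bgr',np.median(im[l],0))
for n,(u0,u1,v0,v1) in dict(setter=(236,345,140,280),mat=(370,435,185,295),tag=(400,465,110,170),start=(460,515,218,280)).items():
    print(n,'z pct',np.percentile(Z[v0:v1,u0:u1],[5,25,50,75,90,98]).round(4))
g=cv2.cvtColor(im,cv2.COLOR_BGR2GRAY)
big=np.hstack([cv2.resize(im[140:280,236:346],None,fx=3.4,fy=3.4,interpolation=2),cv2.resize(im[105:289,370:520],None,fx=2.587,fy=2.587,interpolation=2)[:476]])
print(big.shape); cv2.imwrite('pics/crop.png',big[:,:800])
E
```

```text
table z 0.0001556287665799294 base [[284.73798699 475.22589963]]
btn [126.2 191.3] 250 9.2 [0.5737 0.3291 0.042 ] z 0.0418 bgr [ 46.   64.5 112.5]
btn [169.2 218.9] 240 8.8 [0.5182 0.2389 0.042 ] z 0.0421 bgr [149.  163.  166.5]
btn [127.7 223.2] 238 9.4 [0.5086 0.3231 0.042 ] z 0.042 bgr [144.5 159.5 156.5]
btn [119.8 250.4] 244 9.3 [0.4533 0.3369 0.042 ] z 0.042 bgr [ 48.5  70.  119.5]
btn [163.2 256.3] 243 9.3 [0.4426 0.2484 0.042 ] z 0.0421 bgr [ 48.  72. 123.]
btn [123.8 282.5] 251 9.5 [0.389  0.3261 0.042 ] z 0.0419 bgr [39. 55. 98.]
btn [168.7 290.4] 245 9.2 [0.3746 0.235  0.042 ] z 0.0419 bgr [150. 163. 167.]
setter z pct [-0.002   0.0006  0.0084  0.0199  0.0216  0.0234]
mat z pct [-0.0019  0.0005  0.003   0.0059  0.0356  0.0405]
tag z pct [-0.0023  0.      0.004   0.0492  0.0707  0.0807]
start z pct [-0.0018  0.0012  0.0383  0.0416  0.0521  0.0631]
(476, 762, 3)
```

View pics/crop.png

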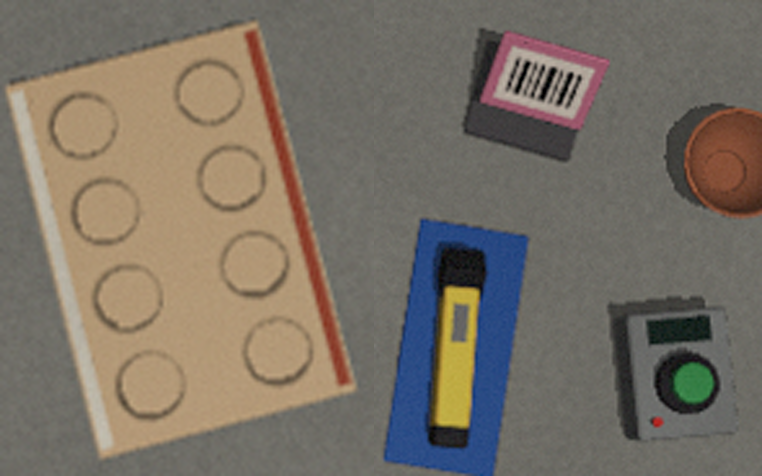

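The crop confirms the layout. The setter has its white stripe on the left and the red-brown stripe on the right, and all 8 pockets are empty. The wand's nose points up in the image (+x), and the tag leans back facing the robot. Next I'll fit their poses.

```bash
cat > meas.py <<'E'
from h import *
def rect(f,mask,z):
    c=max(cv2.findContours(mask.astype(np.uint8),cv2.RETR_EXTERNAL,cv2.CHAIN_APPROX_NONE)[0],key=cv2.contourArea).reshape(-1,2)
    p=onplane(f,c,z)[:,:2].astype(np.float32); return cv2.minAreaRect(p)
def box(m,u0,u1,v0,v1):
    o=np.zeros_like(m); o[v0:v1,u0:u1]=m[v0:v1,u0:u1]; return o
E
python3 - <<'E'
from meas import *
f=grab('top'); im=f['image']; Z=cloud(f); P=Z; Z=P[...,2]; hsv=cv2.cvtColor(im,cv2.COLOR_BGR2HSV); H,S,V=cv2.split(hsv)
# setter
m=box((S>45)&(V>90)|((V>150)),236,345,140,280); r=rect(f,m,.02); print('setter rect',r)
mr=box((S>150)&((H<8)|(H>172)),290,345,140,280); print('red stripe',rect(f,mr,.02))
# pockets: Hough
g=cv2.GaussianBlur(cv2.resize(cv2.cvtColor(im,cv2.COLOR_BGR2GRAY)[140:280,236:346],None,fx=4,fy=4,interpolation=2),(5,5),1)
c=cv2.HoughCircles(g,cv2.HOUGH_GRADIENT,1,120,param1=80,param2=18,minRadius=33,maxRadius=46)
if c is not None: print('pockets',np.c_[onplane(f,(c[0,:,:2]+.5)/4-.5+[236,140],.02)[:,:2],c[0,:,2]].round(4))
# mat
blue=(H>100)&(H<125)&(S>120)
m=box(blue,370,435,185,295); print('mat',rect(f,m,.004))
# wand
m=box((H>18)&(H<35)&(S>120)&(V>80),385,420,195,285); print('yellow',rect(f,m,.036))
m=box(((Z>.022)|((V<40)))&~blue,385,420,190,290); print('wand',rect(f,m,.036), np.percentile(Z[m],[50,90,98]))
ys,xs=np.nonzero(box((V<40)|(Z>.03),385,420,190,290)); print('black rows',ys.min(),ys.max())
# tag
pink=box((H>150)&(H<178)&(S>60)|((V>130)&(S<40))|((V<70)&(Z>.04)),405,462,112,165)&(Z>.02)
q=P[pink]; cc=q.mean(0); n=np.linalg.svd(q-cc,full_matrices=False)[2][2]; n*=np.sign(n[2]); print('tag n',n,'c',cc,pink.sum())
w=box((V>110)&(S<50)&(Z>.03),405,462,112,165); q=P[w]; print('label white mean',q.mean(0))
k=max(cv2.findContours(pink.astype(np.uint8),0,2)[0],key=cv2.contourArea); bx=cv2.boxPoints(cv2.minAreaRect(k)); print(bx)
rr=rays(f,bx); print('corners',(f['p']+rr*(((cc-f['p'])@n)/(rr@n))[:,None]).round(4))
# start
m=box((H>55)&(H<85)&(S>90),470,515,230,275); u=np.argwhere(m)[:,::-1]; zz=np.median(Z[m]); print('start',onplane(f,u.mean(0),zz),m.sum(),np.percentile(Z[m],[10,50,90]))
for n,(u0,u1,v0,v1) in dict(cups=(155,245,80,130),bowl=(485,535,140,195),jar=(290,325,305,340)).items():
    mm=np.zeros(Z.shape,bool); mm[v0:v1,u0:u1]=Z[v0:v1,u0:u1]>.025; print(n,P[mm].min(0).round(3),P[mm].max(0).round(3))
E
```

```text
setter rect ((0.5429558753967285, 1.4826655387878418e-06), (0.23740845918655396, 0.16180658340454102), 15.527596473693848)
red stripe ((0.5627866983413696, -0.07119101285934448), (0.2221452295780182, 0.005389480851590633), 15.504937171936035)
pockets [[ 4.531e-01  1.590e-02  4.090e+01]
 [ 5.577e-01  4.470e-02  4.130e+01]
 [ 5.276e-01 -4.580e-02  4.120e+01]
 [ 6.303e-01 -1.780e-02  3.580e+01]]
mat ((0.48555833101272583, -0.23654256761074066), (0.08865528553724289, 0.19819171726703644), 81.45623779296875)
yellow ((0.47633057832717896, -0.23114189505577087), (0.028250273317098618, 0.11084187030792236), 85.24937438964844)
wand ((0.48411306738853455, -0.23239226639270782), (0.03510843589901924, 0.15629681944847107), 86.5567626953125) [0.03619306 0.04025723 0.04611914]
black rows 190 277
tag n [ 0.94626639 -0.17774081  0.27016314] c [ 0.68944842 -0.29502138  0.06660803] 1061
label white mean [ 0.68709084 -0.29330523  0.06845124]
[[410.09436 144.1698 ]
 [418.2453  115.64152]
 [460.64154 127.75473]
 [452.4906  156.28302]]
corners [[ 1.581100e+00 -8.842000e-01 -3.444100e+00]
 [ 5.799000e-01 -1.676000e-01  5.341000e-01]
 [ 5.854000e-01 -2.280000e-01  4.753000e-01]
 [ 1.340403e+02 -1.546688e+02 -5.685675e+02]]
start [[ 0.46475762 -0.40614288  0.06098785]] 285 [0.04047987 0.06098785 0.06388882]
cups [ 0.425 -0.071  0.025] [0.784 0.257 1.018]
bowl [ 0.425 -0.502  0.025] [ 0.677 -0.071  1.018]
jar [ 0.29  -0.071  0.026] [ 0.425 -0.018  1.018]
```

Run:
```python
from meas import *
f=grab('top'); im=f['image']; P=cloud(f); Z=P[...,2]; ok=f['depth']>0; H,S,V=cv2.split(cv2.cvtColor(im,cv2.COLOR_BGR2HSV))
pm=box((H>150)&(H<178)&(S>60),405,462,112,165)
k=max(cv2.findContours(pm.astype(np.uint8),0,2)[0],key=cv2.contourArea); full=np.zeros(pm.shape,np.uint8); cv2.drawContours(full,[k],-1,1,-1)
inn=cv2.erode(full,np.ones((3,3)))>0; q=P[inn&ok]
for _ in range(4):
    cc=np.median(q,0); n=np.linalg.svd(q-q.mean(0),full_matrices=False)[2][2]; n*=np.sign(n[2]); cc=q.mean(0); d=abs((q-cc)@n); q=q[d<max(.004,1.5*np.median(d))]
print('n',n,'c',cc,len(q))
hd=-n[:2]/np.hypot(*n[:2]); print('yaw into tag',np.degrees(np.arctan2(hd[1],hd[0])),'elev',np.degrees(np.arcsin(n[2])))
quad=cv2.approxPolyDP(cv2.convexHull(k),4,True).reshape(-1,2); print(quad)
lab=box((V>110)&(S<50),405,462,112,165); ys,xs=np.nonzero((cv2.morphologyEx(lab.astype(np.uint8),cv2.MORPH_CLOSE,np.ones((5,5)))>0)&(full>0)); uv=[xs.mean(),ys.mean()]
r=rays(f,[uv]+quad.tolist()); X=f['p']+r*(((cc-f['p'])@n)/(r@n))[:,None]; print(uv,X.round(4)); print('label on z=.06',onplane(f,uv,.06))
m=box((H>50)&(H<90)&(S>90)&(V>60),470,515,230,275)&(Z>.055); print('start',P[m].mean(0),m.sum(), cv2.minEnclosingCircle(np.argwhere(m)[:,::-1].astype(np.float32)))
hb=box((Z>.03)&(Z<.1)&ok,385,425,185,295); print('wand top',P[hb].min(0),P[hb].max(0),rect(f,hb,.036))
for n_,(u0,u1,v0,v1) in dict(cups=(155,245,80,130),bowl=(485,535,140,195),jar=(290,325,305,340)).items():
    mm=box((Z>.025)&ok,u0,u1,v0,v1); print(n_,P[mm].min(0).round(3),P[mm].max(0).round(3))
# scene check of wand/tag: reproject to scene
g=grab('scene'); print(proj(g,[[.543,0,.02],[.4826,-.2323,.036],X[0],[.4648,-.406,.061]]).round(1))
import json; yaw=np.radians(15.5)
c,s=np.cos(yaw),np.sin(yaw)
R=lambda a:np.array([[np.cos(a),np.sin(a),0],[np.sin(a),-np.cos(a),0],[0,0,-1]])
for x in (-.0825,-.0275,.0275,.0825):
  for y in (.04,-.04):
    p=[.543+c*x-s*y,s*x+c*y,.03]; q=[kin.ik(p[:2]+[z],cv2.Rodrigues(R(yaw))[0].ravel()) is not None for z in(.03,.12)]; print(np.round(p,4),q)
for p in ([.5737,.3291],[.389,.3261],[.3746,.235]): print(p,[kin.ik(p+[z],cv2.Rodrigues(R(yaw))[0].ravel()) is not None for z in(.03,.12)])
```

```text
n [-0.67888277  0.18669082  0.71011599] c [ 0.69046112 -0.29538663  0.06196205] 1059
yaw into tag -15.376099001961855 elev 45.24435376446271
[[420 117]
 [460 128]
 [449 154]
 [411 144]]
[np.float64(436.67156208277703), np.float64(136.87049399198932)] [[ 0.6885 -0.2991  0.061 ]
 [ 0.7219 -0.2612  0.083 ]
 [ 0.7008 -0.3401  0.0836]
 [ 0.6587 -0.329   0.0404]
 [ 0.6788 -0.2512  0.0392]]
label on z=.06 [[ 0.68875426 -0.29930457  0.06      ]]
start [ 0.45707162 -0.40886407  0.06228066] 191 ((492.8783874511719, 252.44595336914062), 7.742400646209717)
wand top [ 0.40635172 -0.25636501  0.03004849] [ 0.56163917 -0.21483639  0.04906464] ((0.4831673204898834, -0.2349386215209961), (0.035054758191108704, 0.154562309384346), 87.09818267822266)
cups [0.702 0.093 0.025] [0.784 0.257 0.09 ]
bowl [ 0.588 -0.5    0.025] [ 0.676 -0.412  0.045]
jar [ 0.29  -0.069  0.026] [ 0.338 -0.018  0.075]
[[332.4 265.3]
 [299.1 198.8]
 [222.  211.5]
 [269.7 156.6]]
[0.4528 0.0165 0.03  ] [True, True]
[ 0.4742 -0.0606  0.03  ] [True, True]
[0.5058 0.0312 0.03  ] [True, True]
[ 0.5272 -0.0459  0.03  ] [True, True]
[0.5588 0.0459 0.03  ] [True, True]
[ 0.5802 -0.0312  0.03  ] [True, True]
[0.6118 0.0606 0.03  ] [True, True]
[ 0.6332 -0.0165  0.03  ] [True, True]
[0.5737, 0.3291] [True, True]
[0.389, 0.3261] [True, True]
[0.3746, 0.235] [True, True]
```

```bash
cat > task.py <<'E'
from meas import *
YAW=np.radians(15.5); SC=np.array([.543,0.])
def rv(a): return cv2.Rodrigues(np.array([[np.cos(a),np.sin(a),0],[np.sin(a),-np.cos(a),0],[0,0,-1.]]))[0].ravel()
def pocket(x,y): return SC+[np.cos(YAW)*x-np.sin(YAW)*y,np.sin(YAW)*x+np.cos(YAW)*y]
def up(z=.14): p=telemetry.read_ee_pos(); ctrl.move_linear([p[0],p[1],z],speed=.25)
def find():
    f=grab('top'); P=cloud(f); Z=P[...,2]; S=cv2.cvtColor(f['image'],cv2.COLOR_BGR2HSV)[...,1]
    out=[]
    for c,a,l in blobs(box((Z>.027)&(Z<.055)&(f['depth']>0),70,232,165,325),150,400):
        z=np.median(Z[l]); out.append(('red' if np.median(S[l])>90 else 'white',*onplane(f,c,z)[0].round(4)))
    return out
def pick(b):
    _,x,y,z=b; ctrl.gripper_to(.06,25); ctrl.reach([x,y,.12],rv(YAW)); ctrl.move_linear([x,y,z-.030+.039],speed=.12)
    ctrl.gripper_to(.02,25); g=telemetry.read_finger_gap(); up(); print('gap',round(g,4),round(telemetry.read_finger_gap(),4)); return telemetry.read_finger_gap()
def place(p):
    ctrl.reach([*p,.14],rv(YAW)); ctrl.move_linear([*p,.064],speed=.15); ctrl.sleep(.15); f0=telemetry.read_contact_force()[2]
    offs=[(0,0)]+[(r*np.cos(a),r*np.sin(a)) for r in (.0015,.003) for a in np.arange(0,6.2,np.pi/3)]
    for dx,dy in offs:
        z=.060; hit=False
        t=telemetry.read_ee_pos()
        if abs(t[2]-.064)>.002: ctrl.move_linear([t[0],t[1],.064],speed=.1)
        while z>.0475:
            ctrl.move_linear([p[0]+dx,p[1]+dy,z],speed=.06); df=telemetry.read_contact_force()-0
            if abs(df[2]-f0)>5: hit=True; break
            z-=.003
        print('try',round(dx,4),round(dy,4),'z',round(z,4),'hit',hit,'dF',np.round(df,1))
        if not hit or z<.0505: break
    ctrl.gripper_to(.05,25); up()
E
python3 - <<'E'
from task import *
print(ctrl.tips_ahead, telemetry.read_contact_force())
ctrl.gripper_to(.06,25)
b=find(); print(b)
r=[k for k in b if k[0]=='red'][0]
pick(r); print(telemetry.read_contact_force(),telemetry.read_finger_force()); place(pocket(.0825,-.04))
print(telemetry.read_time()); print(find())
f=grab('top'); 
g=grab('wrist'); cv2.imwrite('pics/a.png',np.hstack([cv2.resize(f['image'][130:290,80:350],(480,284)),cv2.resize(g['image'],(320,284),interpolation=3)]))
E
```

```text
0.025 [ 0.36918411 -0.38026164 -0.12479988]
[('red', np.float64(0.5733), np.float64(0.3286), np.float64(0.042)), ('white', np.float64(0.5179), np.float64(0.2383), np.float64(0.0419)), ('white', np.float64(0.5084), np.float64(0.3224), np.float64(0.0417)), ('red', np.float64(0.4531), np.float64(0.3363), np.float64(0.042)), ('red', np.float64(0.4424), np.float64(0.248), np.float64(0.042)), ('red', np.float64(0.3892), np.float64(0.3255), np.float64(0.0422)), ('white', np.float64(0.3746), np.float64(0.2343), np.float64(0.0419))]
gap 0.0327 0.0329
[-0.56574348  0.74875852 -2.07975081] 24.917707443237305
try 0 0 z 0.045 hit False dF [ 0.5 -0.3  1.9]
8.55
[('white', np.float64(0.518), np.float64(0.2382), np.float64(0.0421)), ('white', np.float64(0.5085), np.float64(0.3226), np.float64(0.0418)), ('red', np.float64(0.4531), np.float64(0.3364), np.float64(0.0417)), ('red', np.float64(0.4425), np.float64(0.2481), np.float64(0.0421)), ('red', np.float64(0.3894), np.float64(0.3254), np.float64(0.0421))]
```

View pics/a.png

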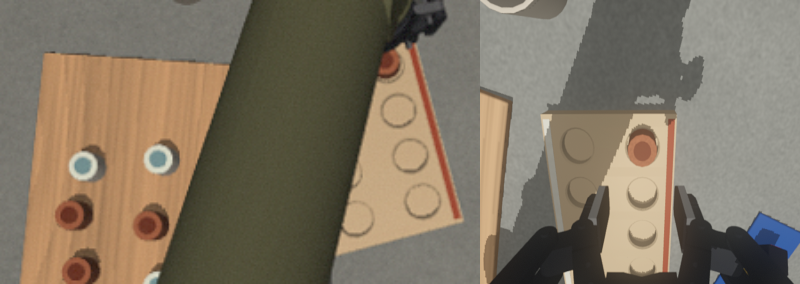

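The left crop shows the arm over the scene, with the first red button in the top-right pocket and the other visible buttons unmoved. The wrist view at (642,148) shows the button down in the pocket, so the method works. I'll continue with the rest.

Run:
```python
from task import *
W=[.0825,.0275,-.0275,-.0825]; free={'white':[pocket(x,.04) for x in W],'red':[pocket(x,-.04) for x in W[1:]]}
n=0
while n<6:
    b=find()
    if not b: print('none seen'); break
    k=b[0]; print(k)
    if pick(k)<.025: print('missed'); up(); continue
    place(free[k[0]].pop(0)); n+=1
print(n,telemetry.read_time(),len(find()))
ctrl.gripper_to(.05); ctrl.reach([.48,-.30,.25],rv(0))
print(find())
f=grab('top'); P=cloud(f); Z=P[...,2]
m=box((Z>.027)&(Z<.06)&(f['depth']>0),225,350,140,285)
for c,a,l in blobs(m,80,500):
    x=onplane(f,c,.038)[0][:2]-SC; l2=np.array([[np.cos(YAW),np.sin(YAW)],[-np.sin(YAW),np.cos(YAW)]])@x; print(a,np.median(Z[l]).round(4),np.ptp(Z[l]).round(4),l2.round(4))
cv2.imwrite('pics/b.png',cv2.resize(f['image'][90:340,60:480],None,fx=1.9,fy=1.9))
```

```text
('white', np.float64(0.5181), np.float64(0.2384), np.float64(0.0418))
gap 0.0327 0.0326
try 0 0 z 0.045 hit False dF [ 0.  -0.3 -0.1]
('white', np.float64(0.5087), np.float64(0.3234), np.float64(0.0419))
gap 0.0328 0.0329
try 0 0 z 0.045 hit False dF [0.6 0.9 0.9]
('red', np.float64(0.4532), np.float64(0.3361), np.float64(0.0418))
gap 0.0329 0.0327
try 0 0 z 0.045 hit False dF [ 0.5 -0.1  1. ]
('red', np.float64(0.4424), np.float64(0.2479), np.float64(0.042))
gap 0.0332 0.033
try 0 0 z 0.045 hit False dF [ 0.9 -0.5  0.6]
('red', np.float64(0.389), np.float64(0.3259), np.float64(0.0416))
gap 0.0333 0.0329
try 0 0 z 0.045 hit False dF [ 0.3  0.1 -1. ]
('white', np.float64(0.3746), np.float64(0.2343), np.float64(0.042))
gap 0.0327 0.0328
try 0 0 z 0.045 hit False dF [ 0.5  1.1 -0.2]
6 51.5833 0
[]
219 0.0382 0.0153 [ 0.0844 -0.0406]
212 0.0382 0.0148 [0.0807 0.0391]
215 0.0384 0.0144 [ 0.0248 -0.0415]
222 0.0383 0.0145 [0.028  0.0389]
215 0.0383 0.0138 [-0.0279 -0.0406]
219 0.0384 0.0158 [-0.0282  0.039 ]
217 0.0383 0.0114 [-0.0824 -0.0406]
```

View pics/b.png

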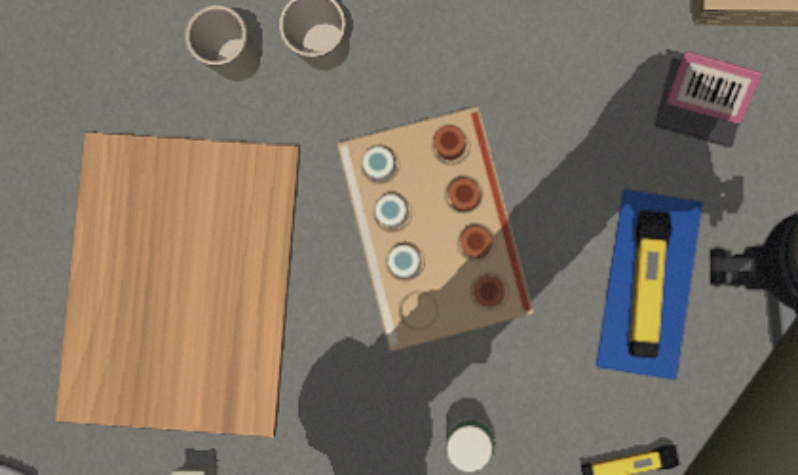

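The board is empty. Four reds and three whites are seated, with tops at z≈0.038 as expected and each within about 3 mm of its pocket. The wand is still on its mat, at (648,285) in the crop.

```bash
cat >> task.py <<'E'
TAG=np.array([.689,-.2985,.06]); TY=np.radians(-15.3); WY=np.radians(-4.); WO=np.array([.4825,-.2335]); MY=np.radians(-8.5); MC=np.array([.4856,-.2365])
def ax(a): return np.array([np.cos(a),np.sin(a)])
E
python3 - <<'E'
from task import *
g=WO+.005*ax(WY)
ctrl.gripper_to(.06,60); ctrl.reach([*g,.12],rv(WY)); ctrl.move_linear([*g,.033],speed=.1)
print(telemetry.read_contact_force()); ctrl.gripper_to(.015,60); print('gap',telemetry.read_finger_gap())
ctrl.move_linear([*g,.20],speed=.12); print('gap',telemetry.read_finger_gap(),telemetry.read_contact_force(),telemetry.read_moment(),telemetry.read_time())
O=np.r_[TAG[:2]-.1413*ax(TY),TAG[2]+.0598]; t=[*(O[:2]+.005*ax(TY)),O[2]+.029]; print(O,t)
ctrl.reach([t[0],t[1],.20],rv(TY)); ctrl.move_linear(t,speed=.1)
ctrl.sleep(.3)
f=grab('top'); P=cloud(f); H,S,V=cv2.split(cv2.cvtColor(f['image'],cv2.COLOR_BGR2HSV))
s=grab('scene'); cv2.imwrite('pics/c.png',np.hstack([cv2.resize(f['image'][60:300,340:560],(400,436)),cv2.resize(s['image'][100:318,150:350],(400,436))]))
print(telemetry.read_ee_pos(),telemetry.read_time())
E
```

```text
[0.09558609 0.62712695 0.43207652]
gap 0.027098532944869257
gap 0.026742632498168994 [-0.54843394  0.30576961 -0.8995606 ] [0.01938336 0.00889802 0.03344515] 57.1167
[ 0.55270804 -0.26121474  0.1198    ] [np.float64(0.557530823864202), np.float64(-0.26253410328971966), np.float64(0.1488)]
[ 0.55769688 -0.26260116  0.14907791] 58.575
```

View pics/c.png

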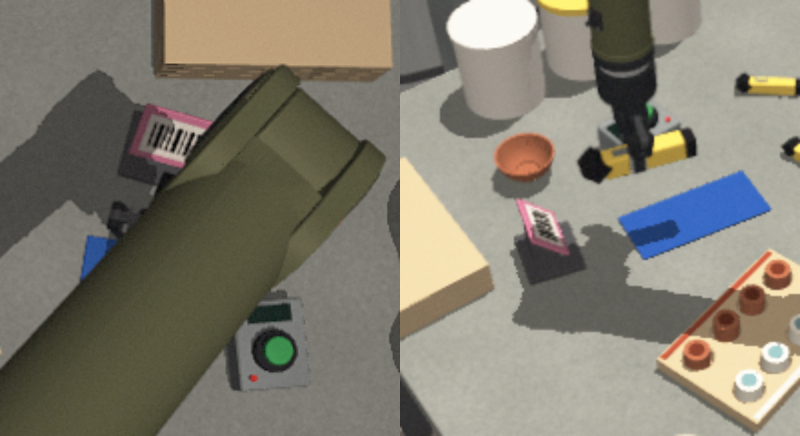

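The right half shows the wand held level by mid-handle with its nose at (595,165), facing the tag plate at (545,230). The mat is empty at (690,215). I'll hold, then lay it back.

Run:
```python
from task import *
ctrl.sleep(1.5); print(telemetry.read_ee_pos())
up(.20); t=MC+.005*ax(MY)
ctrl.reach([*t,.14],rv(MY)); ctrl.move_linear([*t,.045],speed=.12); ctrl.move_linear([*t,.0335],speed=.04); print(telemetry.read_contact_force())
ctrl.gripper_to(.06,25); up(.2); ctrl.reach([.40,.25,.25],rv(YAW)); ctrl.sleep(.2)
f=grab('top'); P=cloud(f); Z=P[...,2]; H,S,V=cv2.split(cv2.cvtColor(f['image'],cv2.COLOR_BGR2HSV))
hb=box((Z>.03)&(Z<.1)&(f['depth']>0),375,430,185,295); print('wand',rect(f,hb,.036),np.median(Z[hb]))
print('mat',rect(f,box((H>100)&(H<125)&(S>120),370,435,185,295),.004),telemetry.read_time())
m=box((Z>.027)&(Z<.06)&(f['depth']>0),225,350,140,285)
for c,a,l in blobs(m,80,500): print(a,np.median(Z[l]).round(4),onplane(f,c,.038)[0][:2].round(4))
cv2.imwrite('pics/d.png',f['image'])
```

```text
[ 0.55752998 -0.26253761  0.14881281]
[1.08193176 0.46297058 1.68123466]
wand ((0.4870578646659851, -0.23617783188819885), (0.03553086519241333, 0.15633758902549744), 80.52745819091797) 0.03641715952470803
mat ((0.4855494797229767, -0.2364794909954071), (0.08883742988109589, 0.19821502268314362), 81.40144348144531) 65.5583
220 0.0382 [ 0.6351 -0.0167]
215 0.0379 [0.6102 0.0591]
217 0.0381 [ 0.578  -0.0335]
224 0.0382 [0.5596 0.0449]
214 0.0382 [ 0.527  -0.0465]
217 0.0382 [0.5054 0.0301]
217 0.0381 [ 0.4745 -0.0611]
```

View pics/d.png

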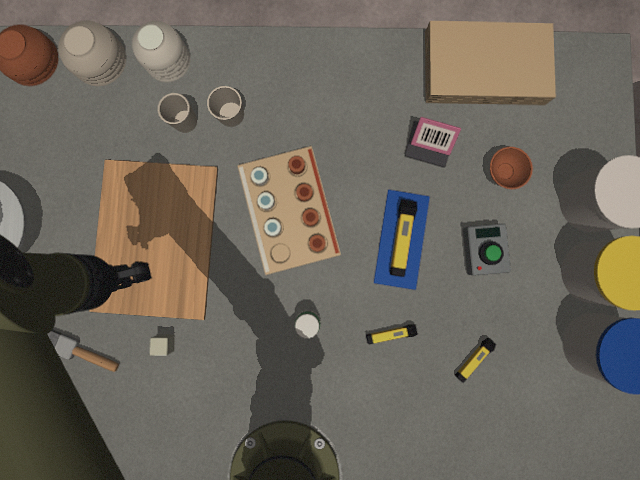

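The wand lies centred on the mat at (403,238), aligned to within 1°. All 7 buttons are still seated and the cups and bowl haven't moved. Next I'll press start at (492,252).

Run:
```python
from task import *
f=grab('top'); P=cloud(f); Z=P[...,2]; H,S,V=cv2.split(cv2.cvtColor(f['image'],cv2.COLOR_BGR2HSV))
m=box((H>50)&(H<90)&(S>90)&(V>60),470,515,230,275)&(Z>.055)&(Z<.08); zt=np.median(Z[m]); p=onplane(f,np.argwhere(m)[:,::-1].mean(0),zt)[0]; print(p,m.sum())
ctrl.reach([.457,-.30,.25],rv(0)); ctrl.gripper_to(0.0,25); ctrl.reach([p[0],p[1],.15],rv(0)); ctrl.move_linear([p[0],p[1],zt+.025+.008],speed=.1); ctrl.sleep(.2)
f0=telemetry.read_contact_force()[2]; z=zt+.025+.006
while z>zt+.025-.012:
    ctrl.move_linear([p[0],p[1],z],speed=.03); ctrl.sleep(.1); F=telemetry.read_contact_force()[2]-f0; print(round(z-zt-.025,4),round(F,1),round(telemetry.read_ee_pos()[2],4))
    if F>14: break
    z-=.0015
ctrl.sleep(.2); up(.2); print(telemetry.read_time())
```

```text
[ 0.45698761 -0.40882681  0.06231468] 192
0.006 -0.2 0.0934
0.0045 0.3 0.0918
0.003 0.3 0.0903
0.0015 -0.7 0.0888
-0.0 0.6 0.0873
-0.0015 2.0 0.086
-0.003 2.8 0.0844
-0.0045 3.7 0.0829
-0.006 4.5 0.0814
-0.0075 12.6 0.081
-0.009 21.4 0.0809
74.425
```

The button went all the way down and reached its stop, with the force rising from 4.5 to 21 N. One last check before handing in.

Run:
```python
from task import *
ctrl.reach([.40,.25,.25],rv(YAW)); ctrl.sleep(.3)
f=grab('top'); P=cloud(f); Z=P[...,2]
b=[(np.median(Z[l]).round(4),*onplane(f,c,.038)[0][:2].round(4)) for c,a,l in blobs(box((Z>.027)&(Z<.06)&(f['depth']>0),225,350,140,285),80,500)]; print(b)
w=rect(f,box((Z>.03)&(Z<.1)&(f['depth']>0),375,430,185,295),.036); print(w)
if len(b)==7 and all(.035<k[0]<.041 for k in b) and abs(w[2]-81)<4: print(ctrl.job_done())
```

```text
[(np.float64(0.0384), np.float64(0.6351), np.float64(-0.0165)), (np.float64(0.038), np.float64(0.6102), np.float64(0.0592)), (np.float64(0.038), np.float64(0.5779), np.float64(-0.0335)), (np.float64(0.0384), np.float64(0.5596), np.float64(0.0452)), (np.float64(0.0384), np.float64(0.527), np.float64(-0.0465)), (np.float64(0.0386), np.float64(0.5054), np.float64(0.03)), (np.float64(0.0385), np.float64(0.4745), np.float64(-0.0611))]
((0.4863665997982025, -0.23734207451343536), (0.035764358937740326, 0.15542817115783691), 81.84916687011719)
the job is handed in; nothing more can be done
None
```

I handed the job in at about 75 s: all 7 buttons present are seated in their colour rows, the wand was held at the tag for 1.5 s and laid back flat on its mat, and the start button was pressed to its stop; no verdict was returned.

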